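# Finish the forge hearth and hold its lid at the balance point

### The job

The cold forge hearth is missing two firebricks: set the two loose bricks down (not dropped) flat in the two white-outlined places, so that the four make a pinwheel layer, and let them go. Then take the red bar of the thrown-back lid, swing the lid up until it stands upright on its hinge, at the balance point where it would fall neither way, and hold it there for the smith to refit the stay: finish while still gripping the bar, and never let the lid drop forward over the hearth, and leave the hammer, the flux tin and the brush where they are.

Things in the scene. Friction and masses are not known exactly. Their poses are not given: they have to be found in the camera images.
- hearth: Fixed dark steel slab 190 x 190 mm, 30 mm thick, turned about the vertical; origin at the centre of its underside, z up. Two darker bricks, 120 x 45 x 50 mm, are fixed on it: one along y, centred at x +63, y -25.5 mm; one along x, centred at x +25.5, y +63 mm. Four make a pinwheel round an empty 75 mm square, with 6 mm joints. Two hinge posts, 108 mm high, stand at its +y edge
- place_a (a point): First empty place, outlined in white on the slab, 120 mm along the hearth's x and 45 mm along its y: the point is the outline's centre, on the slab's top (30 mm above the bench), at x = -25.5, y = -63 mm in the hearth frame. A finger beside the long side next to the empty square needs to be at hearth x between -37 and +37 mm. Axes as the hearth's
- place_b (a point): Second empty place, outlined in white, 45 mm along the hearth's x and 120 mm along its y: the outline's centre on the slab's top, at x = -63, y = +25.5 mm in the hearth frame. A finger beside the long side next to the empty square needs to be at hearth y between -37 and +37 mm. Axes as the hearth's
- brick1_center (a point): Loose pale firebrick 120 x 45 x 50 mm (x, y, z), about 0.2 kg, flat on the bench; the point is its centre, 25 mm above its underside, x along its length. Either brick may go to either place, either way round
- brick2_center (a point): The other loose firebrick, identical; its centre, x along its length
- lid (a joint): Lid angle about its hinge, rad: 0 closed flat over the hearth, 1.571 upright, its balance point (weight straight above the hinge), 2.32 thrown back against its stop, where it starts. The hinge is almost frictionless: let go on either side it falls that way. The lid weighs about 0.45 kg
- lid_hinge (a point): Middle of the lid's hinge line, which runs along the hearth's x, 100 mm above the bench and 108 mm to the hearth's +y from its origin; axes as the hearth's
- lid_bar (a point): Centre of the lid's red handle bar: 16 mm thick round, 136 mm long, parallel to the hinge line and 222 mm from it, in the plane of the lid panel. Two arms, 120 mm apart, join it to the panel (14 mm thick, its edge 47 mm from the bar), so that it is free all round in the middle. Axes as the lid's: x along the bar, y from bar to hinge
- hammer: Bystander: hammer about 280 mm long lying on the bench; origin on its underside
- flux_tin: Bystander: round tin, 60 mm across, 75 mm high; origin at the centre of its underside
- brush: Bystander: brush about 200 mm long lying on the bench; origin on its underside
Not all that is in view belongs to the job. What is shaped like the part that bears brick1_center but yellow is not meant.

How it is judged:
By the outcome, as a careful person would: the job done as asked, in the order asked, and still so for the second after the job is handed in, while the arm keeps its last pose, push and grip.
It also fails if it takes over 72 s, if anything falls off the work surface, if the arm or the gripper's body presses on something with over 40 N, if the wrist force passes 120 N, or if a joint passes its speed limit or range.

### The arm

A 6-joint arm with a two-finger parallel gripper is mounted at the origin on the work surface. World frame = base frame: x ahead of the robot, y to its left, z up, the work surface at z = 0. Lengths are in mm, angles in rad, forces in N, time in s.
With the tool pointing down it reaches from about 300 to 775 mm from the base axis. Payload 14.6 kg.
Tool frame: the origin (TCP) lies between the finger pads; the fingertips stand 11 mm ahead of it and the grasp point (between the pads) lies 8 mm behind it; z points along the fingers, y is the direction in which the jaws open and shut (so a half turn about z gives the same grasp; the last joint's range is limited). The gripper opens to 94 mm and grips with 3 to 60 N. Pads are 16 mm wide; open, the fingers measure 119 mm over their backs; the gripper's body (75 mm by 177 mm) begins 78 mm behind the grasp point.
Start: joints at [-1.175, 0.3, 1.521, -0, 1.321, -0.067], TCP at [245.542, -492.136, 216.446] pointing down, gripper open.
Joint ranges: [-3.03, 3.03], [-0.79, 2.21], [0.23, 2.52], [-1.04, 4.18], [0, 3.07], [-2.55, 2.55]. Speed limits (rad/s): [2.22, 2.22, 2.57, 3.14, 3.14, 3.14].

### API

Orientations are given as [roll, pitch, yaw] about the fixed x, y, z axes, in that order (R = Rz(yaw) Ry(pitch) Rx(roll)).
In Python, from cell import * gives the robot as it stands.
- The arm moves only by the tool arm_command, never from a script. Its argument "deltas" is a list of rows, each an object with "xyz": the shift along the world's x, y, z in m, a list of three; "turn": the turn, a rotation vector about the world's x, y, z in rad, a list of three. A call has 1 to 12 rows; each row shifts and turns the commanded pose from where the row before left it; what a row does not reach is not made up. A row lasts 1/8 s, in which the tool goes at most 62.5 mm and 10.7 degrees, less where a joint would pass 70% of its speed; a pose out of reach is approached as far as the arm can. A call with a gripper value outside its range is refused whole. "gripper" is the closure, from 0 (fully open) to 1 (shut), set as the call begins (left out, the last holds). The fingers move at their own pace and stop on an object; "force" is the grip in N (left out, the last holds). Time passes only in rows, so rows that do not move let the fingers close. It gives the time, the measured TCP pose, the force and the opening at its end, in the units of the state.
- read_state(): the state, without advancing time (a new reading comes with each control period).
- camera(name): name is "scene" or "top" or "wrist"; returns a dict with "color" (400x640x3 uint8, red, green, blue), "fx", "fy", "cx", "cy" (pixels), "rvec" (rotation vector, rad) and "tvec" (3), from world to camera coordinates, as OpenCV has them; the wrist camera has in their place "mount" (4x4, takes a point from camera to tool coordinates, whose origin is the TCP and whose axes are the flange's). Camera axes: x right, y down, z forward; pixel columns grow to the right and rows downward; lengths in mm; the calibration is good to about 2 mm. A picture is of the moment at which its call begins: read the wrist's pose just before it. There is no depth.
- sign_off(): hands the job in, once; it reports no verdict.
The state is a dict: "clock": time; "joints": joint angles; "qd": joint speeds; "effort": joint torques, N m; "eef_pos": TCP position; "eef_rot": TCP orientation; "wrist_force": force on the tool from outside, world axes, zero at the start; "moment": the same for the moment, N m; "finger_gap": finger opening in mm.
Only numpy, scipy, OpenCV 4.12 (cv2) and the standard library are available. Lean on these libraries where they do the work, as an engineer would, in place of code of your own. Each camera call takes 0.05 s, during which the arm holds its last target.

## Working session

There is one attempt and no reset: what is moved stays moved. The work goes in short steps, Python scripts to look and compute and a tool call to move; the robot and the scene stay as the last step left them, time stands still between calls to the robot, and variables do not carry over. Pictures are saved under pics/ and viewed, and the job is handed in when it is done.

Besides the shell and the picture viewer there is one more tool, called as name(argument=value, ...), one argument or row to a line, values as JSON. arm_command: Moves the arm, as the interface text tells. Its arguments: {"type":"object","properties":{"deltas":{"type":"array","items":{"type":"object","properties":{"xyz":{"type":"array","items":{"type":"number"}},"turn":{"type":"array","items":{"type":"number"}}}}},"gripper":{"type":"number"},"force":{"type":"number"}},"required":["deltas"]}

```bash
ls; mkdir -p pics
python3 - <<'E'
from cell import *
import cv2
print(read_state())
for n in("scene","top","wrist"):
    c=camera(n); cv2.imwrite(f"pics/{n}0.png",c["color"][:,:,::-1]); print({k:v for k,v in c.items() if k!="color"})
E
```

```text
pics
{'clock': 0.0, 'joints': array([-1.17457451e+00,  3.00466616e-01,  1.52157963e+00, -2.00667447e-05,
        1.32066978e+00, -6.65715595e-02]), 'qd': array([ 0.00060041, -0.0007135 ,  0.00168042, -0.00039292,  0.00083606,
       -0.00020082]), 'effort': array([-3.64064363e-04, -5.31800365e+01, -3.52735627e+01,  7.07483548e-02,
        2.43735110e-02, -8.45801969e-05]), 'eef_pos': array([ 245.46027112, -491.91741514,  215.88938747]), 'eef_rot': array([-3.14047047e+00, -5.53361598e-05,  4.62798322e-01]), 'wrist_force': array([ 0.71383727, -0.32408785, -0.43883407]), 'moment': array([ 0.01322331, -0.01267444, -0.02772705]), 'finger_gap': 93.71192872360302}
{'fx': 468.6858985484982, 'fy': 468.6858985484982, 'cx': 310.8778562461768, 'cy': 204.01213843376436, 'rvec': array([ 1.95570408,  1.70422952, -0.57122472]), 'tvec': array([-126.3311223 , -405.61735574, 2036.55888385])}
{'fx': 413.743553610392, 'fy': 413.743553610392, 'cx': 316.66418090492465, 'cy': 198.18404543285197, 'rvec': array([ 2.13026544, -2.08958434,  0.21178895]), 'tvec': array([  26.48102004,  607.2062759 , 1399.25676688])}
{'fx': 331.45815013623127, 'fy': 331.45815013623127, 'cx': 321.85902733801953, 'cy': 198.74533259703162, 'mount': array([[-8.90308429e-04, -9.65209228e-01, -2.61477253e-01,
         7.57325598e+01],
       [ 9.99999203e-01, -6.25196417e-04, -1.09708345e-03,
         4.03760679e-01],
       [ 8.95440433e-04, -2.61478021e-01,  9.65209015e-01,
        -1.67979819e+02],
       [ 0.00000000e+00,  0.00000000e+00,  0.00000000e+00,
         1.00000000e+00]])}
```

View pics/scene0.png

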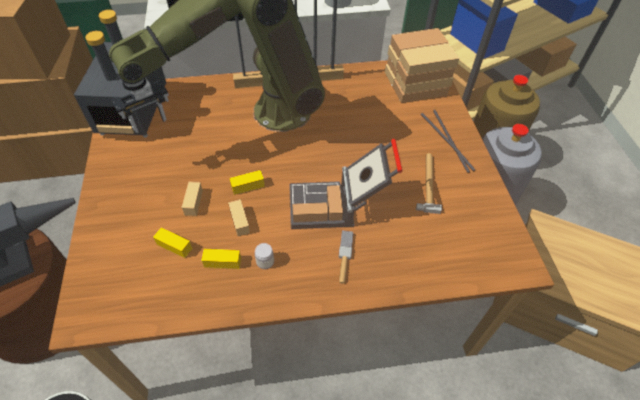

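View pics/top0.png

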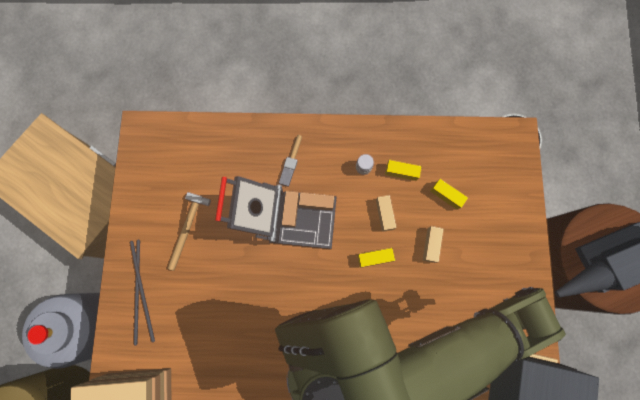

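View pics/wrist0.png

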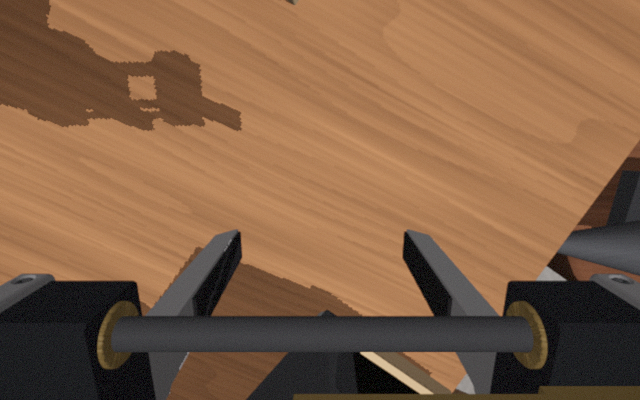

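Top view: two pale bricks at about (387,213) and (434,244). The hearth is around (305,220), with its empty places toward the bottom and right. The red bar is at (221,199). Next I'll measure from enlarged crops.

```bash
cat > h.py <<'E'
from cell import *
import numpy as np, cv2
from scipy.spatial.transform import Rotation as Ro
def cam(n):
    st=read_state(); c=camera(n); K=np.array([[c["fx"],0,c["cx"]],[0,c["fy"],c["cy"]],[0,0,1]])
    if n=="wrist":
        T=np.eye(4);T[:3,:3]=Ro.from_euler("xyz",st["eef_rot"]).as_matrix();T[:3,3]=st["eef_pos"]
        M=T@c["mount"]; R=M[:3,:3]; o=M[:3,3]
    else:
        Rm=cv2.Rodrigues(c["rvec"])[0]; R=Rm.T; o=-R@c["tvec"]
    return dict(img=c["color"][:,:,::-1].copy(),K=K,R=R,o=o)
def ray(c,uv):
    uv=np.atleast_2d(uv).astype(float)
    d=np.c_[uv,np.ones(len(uv))]@np.linalg.inv(c["K"]).T@c["R"].T
    return d
def onplane(c,uv,z):
    d=ray(c,uv); s=(z-c["o"][2])/d[:,2]; return c["o"]+d*s[:,None]
def proj(c,P):
    P=np.atleast_2d(P); q=(P-c["o"])@c["R"]@c["K"].T; return q[:,:2]/q[:,2:]
def tri(c1,uv1,c2,uv2):
    A=[];b=[]
    for c,uv in((c1,uv1),(c2,uv2)):
        d=ray(c,uv)[0];d/=np.linalg.norm(d);P=np.eye(3)-np.outer(d,d);A.append(P);b.append(P@c["o"])
    A=np.vstack(A);b=np.hstack(b);x,r,_,_=np.linalg.lstsq(A,b,rcond=None);return x,np.sqrt(r)
E
python3 - <<'E'
from h import *
t=cam("top"); s=cam("scene")
cv2.imwrite("pics/topz.png",cv2.resize(t["img"][120:280,160:480],None,fx=2.5,fy=2.5,interpolation=cv2.INTER_CUBIC))
cv2.imwrite("pics/scz.png",cv2.resize(s["img"][130:270,270:430],None,fx=4,fy=4,interpolation=cv2.INTER_CUBIC))
hsv=cv2.cvtColor(t["img"],cv2.COLOR_BGR2HSV)
for uv in((387,213),(434,244),(430,240),(380,220),(291,205),(316,200),(370,230)): print(uv,hsv[uv[1],uv[0]])
E
```

```text
(387, 213) [ 19  99 225]
(434, 244) [ 19  93 228]
(430, 240) [ 19  95 226]
(380, 220) [ 15 117 100]
(291, 205) [ 14 113 204]
(316, 200) [ 14 115 202]
(370, 230) [ 13 153 168]
```

View pics/topz.png

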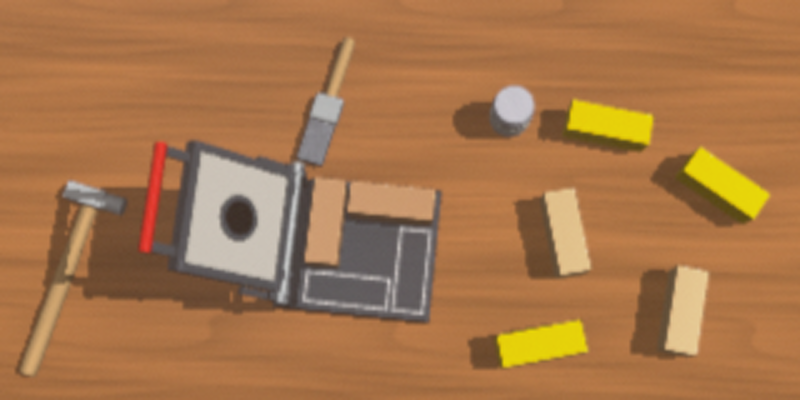

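View pics/scz.png

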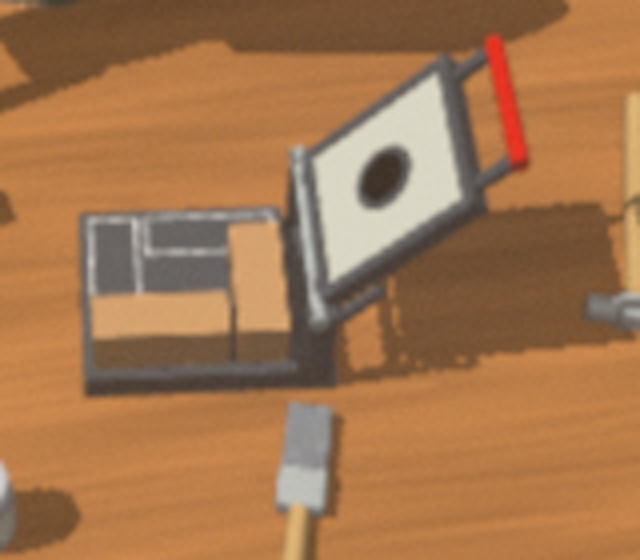

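Run:
```python
from h import *
t=cam("top"); s=cam("scene")
hsv=cv2.cvtColor(t["img"],cv2.COLOR_BGR2HSV)
m=cv2.inRange(hsv,(16,70,200),(22,125,255))
m[:, :340]=0; m[280:]=0; m[:150]=0
for c in cv2.findContours(m,cv2.RETR_EXTERNAL,cv2.CHAIN_APPROX_NONE)[0]:
    if cv2.contourArea(c)<80: continue
    P=onplane(t,c[:,0,:],50)[:,:2].astype(np.float32); r=cv2.minAreaRect(P); print("brick",r, cv2.boundingRect(c))
f=lambda p:[160+(p[0]+.5)/2.5-.5,120+(p[1]+.5)/2.5-.5]
B=onplane(t,[f(p) for p in((304,271),(390,277),(388,311),(301,303))],30); A=onplane(t,[f(p) for p in((400,228),(431,230),(425,314),(393,308))],30)
print(A.round(),A.mean(0),B.round(),B.mean(0))
# bar ends: top zoom and scene zoom
g=lambda p:[270+(p[0]+.5)/4-.5,130+(p[1]+.5)/4-.5]
for a,b in(((160,146),(518,160)),((147,248),(494,42))): print(tri(t,f(a),s,g(b)))
```

```text
brick ((455.97216796875, -375.08209228515625), (42.602725982666016, 117.95967102050781), 79.32188415527344) (427, 227, 16, 35)
brick ((563.962890625, -210.2289581298828), (116.75220489501953, 42.31084060668945), 10.706350326538086) (378, 196, 18, 33)
[[567.  27.  30.]
 [565. -18.  30.]
 [444. -11.  30.]
 [452.  34.  30.]] [507.09301396   8.05766094  30.        ] [[502. 162.  30.]
 [496.  40.  30.]
 [448.  41.  30.]
 [457. 165.  30.]] [475.59987508 102.02373146  30.        ]
(array([622.09903084, 322.97672344, 264.06915904]), array([0.35818775]))
(array([495.1995883 , 332.11309694, 266.83215134]), array([3.09032258]))
```

arm_command(
  deltas=[
    {"xyz": [0.028,0.029,0.012],"turn": [0,0,-0.066]},
    {"xyz": [0.028,0.029,0.012],"turn": [0,0,-0.066]},
    {"xyz": [0.028,0.029,0.012],"turn": [0,0,-0.066]},
    {"xyz": [0.028,0.029,0.012],"turn": [0,0,-0.066]},
    {"xyz": [0.028,0.029,0.012],"turn": [0,0,-0.066]},
    {"xyz": [0.028,0.029,0.012],"turn": [0,0,-0.066]},
    {"xyz": [0.027,0.028,0.012],"turn": [0,0,-0.067]},
    {"xyz": [0,0,0]},
    {"xyz": [0,0,0]},
  ],
  gripper=0,
)

```text
validation failed for argument at $.de...
```

Run:
```python
from h import *
w=cam("wrist"); st=read_state(); print(st["clock"],st["eef_pos"],st["eef_rot"],st["joints"])
cv2.imwrite("pics/w1.png",w["img"])
hsv=cv2.cvtColor(w["img"],cv2.COLOR_BGR2HSV)
m=cv2.inRange(hsv,(16,60,190),(22,130,255))
for c in cv2.findContours(m,cv2.RETR_EXTERNAL,cv2.CHAIN_APPROX_NONE)[0]:
    if cv2.contourArea(c)<400: continue
    P=onplane(w,c[:,0,:],50)[:,:2].astype(np.float32); print("brick",cv2.minAreaRect(P), cv2.boundingRect(c))
```

```text
0.4 [ 245.51944224 -492.10605609  216.37333198] [-3.14142126e+00 -1.43848814e-05  4.62790393e-01] [-1.17461830e+00  2.99968612e-01  1.52108171e+00  3.03898407e-06
  1.32071430e+00 -6.66131206e-02]
brick ((76.24531555175781, -678.2197265625), (107.01832580566406, 9.354921340942383), 78.5324478149414) (361, 352, 71, 42)
```

View pics/w1.png

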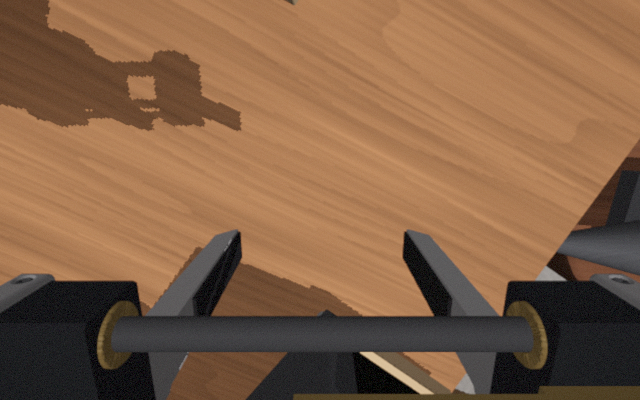

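The picture is unchanged, because the call was refused. The rows probably need both keys, so I'll include both.

arm_command(
  deltas=[
    {"xyz": [0.028,0.029,0.012],"turn": [0,0,-0.066]},
    {"xyz": [0.028,0.029,0.012],"turn": [0,0,-0.066]},
    {"xyz": [0.028,0.029,0.012],"turn": [0,0,-0.066]},
    {"xyz": [0.028,0.029,0.012],"turn": [0,0,-0.066]},
    {"xyz": [0.028,0.029,0.012],"turn": [0,0,-0.066]},
    {"xyz": [0.028,0.029,0.012],"turn": [0,0,-0.066]},
    {"xyz": [0.027,0.028,0.012],"turn": [0,0,-0.067]},
    {"xyz": [0,0,0],"turn": [0,0,0]},
    {"xyz": [0,0,0],"turn": [0,0,0]},
  ],
  gripper=0,
)

```text
clock: 1.52
eef_pos: [440.1, -290.4, 300.0]
eef_rot: [-3.141, 0.001, 0.001]
wrist_force: [0.1, -0.2, -0.6]
finger_gap: 93.9
```

Run:
```python
from h import *
w=cam("wrist"); st=read_state(); print(st["clock"],st["joints"])
cv2.imwrite("pics/w2.png",w["img"])
hsv=cv2.cvtColor(w["img"],cv2.COLOR_BGR2HSV)
m=cv2.inRange(hsv,(16,60,190),(22,130,255))
for c in cv2.findContours(m,cv2.RETR_EXTERNAL,cv2.CHAIN_APPROX_NONE)[0]:
    if cv2.contourArea(c)<400: continue
    P=onplane(w,c[:,0,:],50)[:,:2].astype(np.float32); print("brick",cv2.minAreaRect(P), cv2.boundingRect(c))
```

```text
1.575 [-6.53331567e-01  1.98299977e-01  1.45457572e+00 -1.43719500e-04
  1.48940796e+00  9.17655348e-01]
brick ((455.7386474609375, -375.8330078125), (43.42376708984375, 118.21511840820312), 79.40628814697266) (363, 108, 55, 97)
brick ((564.4019165039062, -210.9669952392578), (118.31532287597656, 43.272369384765625), 10.558168411254883) (224, 8, 59, 113)
```

View pics/w2.png

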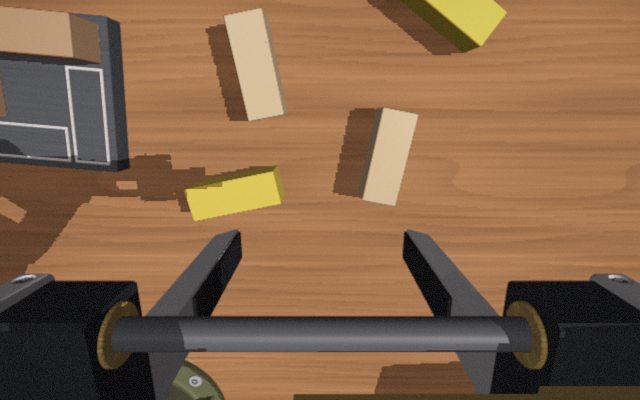

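Wrist view: the pale brick tops are at (254,65) and (390,156). They come out at (564,-211) yaw +10.6° and (456,-376) yaw -10.6°, both within 1 mm of the top camera. I'll take the left one first.

arm_command(
  deltas=[
    {"xyz": [0.0225,0.0135,-0.0367],"turn": [0,0,0.031]},
    {"xyz": [0.0225,0.0135,-0.0367],"turn": [0,0,0.031]},
    {"xyz": [0.0225,0.0135,-0.0367],"turn": [0,0,0.031]},
    {"xyz": [0.0225,0.0135,-0.0367],"turn": [0,0,0.031]},
    {"xyz": [0.022,0.0135,-0.0367],"turn": [0,0,0.03]},
    {"xyz": [0.022,0.0135,-0.0365],"turn": [0,0,0.03]},
    {"xyz": [0,0,0],"turn": [0,0,0]},
    {"xyz": [0,0,-0.02],"turn": [0,0,0]},
    {"xyz": [0,0,-0.02],"turn": [0,0,0]},
    {"xyz": [0,0,-0.02],"turn": [0,0,0]},
    {"xyz": [0,0,-0.001],"turn": [0,0,0]},
    {"xyz": [0,0,0],"turn": [0,0,0]},
  ],
)

```text
clock: 3.08
eef_pos: [574.7, -209.3, 19.8]
eef_rot: [3.141, -0.0, 0.184]
wrist_force: [0.1, -0.1, -0.0]
finger_gap: 93.8
```

arm_command(
  deltas=[
    {"xyz": [0,0,0],"turn": [0,0,0]},
    {"xyz": [0,0,0],"turn": [0,0,0]},
    {"xyz": [0,0,0],"turn": [0,0,0]},
    {"xyz": [0,0,0],"turn": [0,0,0]},
  ],
  gripper=1,
  force=25,
)

```text
clock: 3.58
eef_pos: [574.6, -209.1, 19.5]
eef_rot: [3.142, -0.0, 0.184]
wrist_force: [0.6, 0.6, 0.7]
finger_gap: 57.4
```

arm_command(
  deltas=[
    {"xyz": [0,0,0],"turn": [0,0,0]},
    {"xyz": [0,0,0],"turn": [0,0,0]},
    {"xyz": [0,0,0],"turn": [0,0,0]},
    {"xyz": [0,0,0.02],"turn": [0,0,0]},
    {"xyz": [0,0,0.04],"turn": [0,0,0]},
  ],
)

```text
clock: 4.2
eef_pos: [573.8, -208.9, 79.8]
eef_rot: [-3.14, 0.002, 0.184]
wrist_force: [-0.4, 0.3, -1.8]
finger_gap: 44.7
```

arm_command(
  deltas=[
    {"xyz": [-0.018,0.027,0.025],"turn": [0,0,-0.025]},
    {"xyz": [-0.018,0.027,0.025],"turn": [0,0,-0.025]},
    {"xyz": [-0.018,0.027,0.025],"turn": [0,0,-0.025]},
    {"xyz": [-0.018,0.027,0.025],"turn": [0,0,-0.025]},
    {"xyz": [-0.018,0.027,0.025],"turn": [0,0,-0.025]},
    {"xyz": [-0.018,0.027,0.025],"turn": [0,0,-0.025]},
    {"xyz": [-0.018,0.027,0.025],"turn": [0,0,-0.025]},
    {"xyz": [-0.018,0.027,0.025],"turn": [0,0,-0.025]},
    {"xyz": [-0.015,0.027,0.02],"turn": [0,0,-0.025]},
    {"xyz": [-0.015,0.027,0],"turn": [0,0,-0.02]},
    {"xyz": [0,0,0],"turn": [0,0,0]},
    {"xyz": [0,0,0],"turn": [0,0,0]},
  ],
)

```text
clock: 5.7
eef_pos: [400.6, 60.6, 300.0]
eef_rot: [3.142, -0.001, -0.061]
wrist_force: [-0.4, -0.7, -2.1]
finger_gap: 44.7
```

Run:
```python
from h import *
w=cam("wrist"); st=read_state(); print(st["clock"],st["eef_pos"],st["eef_rot"],st["joints"],st["wrist_force"],st["finger_gap"])
np.save("w3.npy",w,allow_pickle=True)
cv2.imwrite("pics/w3.png",w["img"])
cv2.imwrite("pics/w3z.png",cv2.resize(w["img"][0:260,100:400],None,fx=2.6,fy=2.3,interpolation=cv2.INTER_CUBIC))
```

```text
5.75 [400.64363071  60.38052563 299.74663824] [ 3.14150908e+00 -3.02017014e-04 -6.13719883e-02] [ 5.92036508e-02 -8.95694102e-02  1.75797901e+00 -1.19872606e-04
  1.47289329e+00  1.69138368e+00] [ 0.43794964  0.29569315 -2.53693407] 45.0282445550103
```

View pics/w3.png

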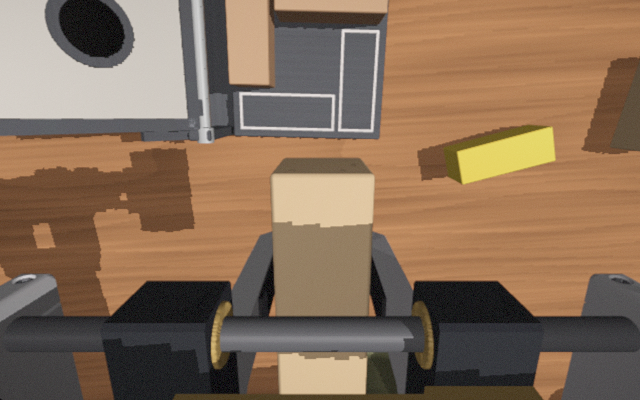

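The wrist view shows both outlines clearly: place_a around (359,80) and place_b around (287,111). The brick is held square in the jaws.

Run:
```python
from h import *
w=np.load("w3.npy",allow_pickle=True).item()
hsv=cv2.cvtColor(w["img"],cv2.COLOR_BGR2HSV)
m=cv2.inRange(hsv,(0,0,170),(180,50,255)); 
m2=np.zeros_like(m); m2[10:138,230:386]=m[10:138,230:386]
th={}
for c in cv2.findContours(m2,cv2.RETR_EXTERNAL,cv2.CHAIN_APPROX_NONE)[0]:
    if cv2.contourArea(c)<300: continue
    P=onplane(w,c[:,0,:],30)[:,:2].astype(np.float32); r=cv2.minAreaRect(P); print(r,cv2.boundingRect(c))
    th[len(th)]=np.array(r[0])
# fixed brick tops z=80
b=cv2.inRange(hsv,(8,60,170),(20,140,255)); b2=np.zeros_like(b); b2[:90,225:390]=b[:90,225:390]
for c in cv2.findContours(b2,cv2.RETR_EXTERNAL,cv2.CHAIN_APPROX_NONE)[0]:
    if cv2.contourArea(c)<300: continue
    P=onplane(w,c[:,0,:],80)[:,:2].astype(np.float32); print("fixed",cv2.minAreaRect(P),cv2.boundingRect(c))
for (u,v) in [(300,120),(120,100)]: print(hsv[v,u])
# held brick edges
hb=cv2.inRange(hsv[180:215,250:400],(14,50,190),(24,140,255)); xs=np.where(hb.any(0))[0]; print(xs.min()+250,xs.max()+250)
# direction a-b
a,bb=sorted(th.values(),key=lambda p:p[1])
d=a-bb; print(a,bb,d,np.linalg.norm(d),"exp",np.hypot(37.5,88.5),"yaw",np.degrees(np.arctan2(d[1],d[0])-np.arctan2(-88.5,37.5)))
```

```text
((476.0232849121094, 100.68500518798828), (120.85650634765625, 45.89183807373047), 85.16178894042969) (239, 92, 96, 39)
((505.76495361328125, 9.158952713012695), (45.68112564086914, 120.63125610351562), 85.1224365234375) (338, 29, 42, 103)
fixed ((580.1614379882812, 39.88835144042969), (117.23499298095703, 10.310266494750977), 86.4556655883789) (275, 0, 113, 12)
fixed ((549.8410034179688, 131.23175048828125), (43.70470428466797, 83.273193359375), 84.97006225585938) (226, 0, 43, 85)
[120  12 108]
[ 18  16 208]
272 397
[505.76495361   9.15895271] [476.02328491 100.68500519] [ 29.7416687  -91.52605247] 96.23712973058917 exp 96.11711606160476 yaw -4.962045216156213
```

Two outlines give a 96.2 mm spacing against 96.1 expected, and hearth yaw -4.95°. That puts place_a at (505.8, 9.2) and place_b at (476.0, 100.7). Next: move above place_a.

arm_command(
  deltas=[
    {"xyz": [0.0193,-0.0087,-0.03],"turn": [0,0,-0.004]},
    {"xyz": [0.0193,-0.0087,-0.03],"turn": [0,0,-0.004]},
    {"xyz": [0.0193,-0.0087,-0.03],"turn": [0,0,-0.004]},
    {"xyz": [0.0193,-0.0087,-0.03],"turn": [0,0,-0.004]},
    {"xyz": [0.0193,-0.0087,-0.03],"turn": [0,0,-0.004]},
    {"xyz": [0.0193,-0.0087,-0.03],"turn": [0,0,-0.004]},
    {"xyz": [0,0,0],"turn": [0,0,0]},
    {"xyz": [0,0,0],"turn": [0,0,0]},
  ],
)

```text
clock: 6.75
eef_pos: [516.4, 8.4, 120.1]
eef_rot: [-3.142, -0.0, -0.086]
wrist_force: [-0.1, -0.3, -1.8]
finger_gap: 44.7
```

Run:
```python
from h import *
w=cam("wrist"); st=read_state(); print(st["clock"],st["eef_pos"],st["eef_rot"],st["wrist_force"],st["finger_gap"])
cv2.imwrite("pics/w4.png",w["img"])
s=cam("scene")
cv2.imwrite("pics/s4.png",cv2.resize(s["img"][130:270,220:420],None,fx=4,fy=4,interpolation=cv2.INTER_CUBIC))
```

```text
6.8 [516.44722863   8.54814066 120.52838797] [-3.14150973e+00 -1.23807910e-03 -8.53726404e-02] [ 0.22309219 -0.57553348 -1.46413854] 44.92135187117437
```

View pics/w4.png

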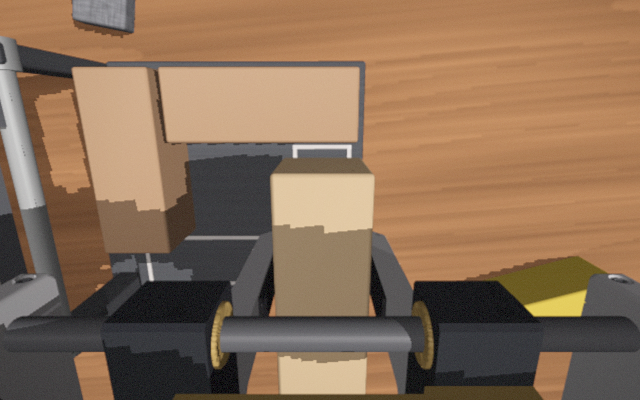

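The outline's end (rows 147–158, columns 294–351) lines up ahead of the held brick. Before lowering, I'll check where the brick's front end is.

Run:
```python
from h import *
w=cam("wrist"); 
st=read_state(); p=st["eef_pos"]; y=st["eef_rot"][2]; X=np.array([np.cos(y),np.sin(y),0]);
a=onplane(w,[[273,174],[372,174],[322,174]],p[2]+30.5); print("top edge",(a-p)@X, a)
b=onplane(w,[[282,158],[364,158]],p[2]-19.5); print("bottom edge",(b-p)@X, b.mean(0))
o=onplane(w,[[293,146],[352,146]],30); print("outline end",o, (o-p)@X)
```

```text
top edge [49.44758088 49.40938749 49.42867464] [[567.45753052  24.62553462 151.14832273]
 [563.87569411 -16.95647076 151.14832273]
 [565.68447375   4.04188757 151.14832273]]
bottom edge [49.11631407 49.07180472] [565.30494747   3.52910129 101.14832273]
outline end [[566.52021861  26.5924634   30.        ]
 [562.59101313 -18.98396105  30.        ]] [48.34664294 48.30149914]
```

arm_command(
  deltas=[
    {"xyz": [0,0,-0.02],"turn": [0,0,0]},
    {"xyz": [0,0,-0.02],"turn": [0,0,0]},
    {"xyz": [0,0,-0.015],"turn": [0,0,0]},
    {"xyz": [0,0,-0.008],"turn": [0,0,0]},
    {"xyz": [0,0,0],"turn": [0,0,0]},
  ],
)

```text
clock: 7.52
eef_pos: [516.3, 8.7, 56.4]
eef_rot: [-3.142, 0.0, -0.085]
wrist_force: [0.7, 0.2, -2.9]
finger_gap: 44.5
```

arm_command(
  deltas=[
    {"xyz": [-0.0007,-0.0003,-0.004],"turn": [0,0,0]},
    {"xyz": [0,0,-0.002],"turn": [0,0,0]},
    {"xyz": [0,0,-0.001],"turn": [0,0,0]},
    {"xyz": [0,0,0],"turn": [0,0,0]},
    {"xyz": [0,0,0],"turn": [0,0,0]},
  ],
)

```text
clock: 8.15
eef_pos: [515.7, 8.3, 49.5]
eef_rot: [-3.142, -0.0, -0.085]
wrist_force: [-0.1, 0.8, -1.9]
finger_gap: 45.1
```

arm_command(
  deltas=[
    {"xyz": [0,0,-0.0005],"turn": [0,0,0]},
    {"xyz": [0,0,-0.0005],"turn": [0,0,0]},
    {"xyz": [0,0,0],"turn": [0,0,0]},
  ],
)

```text
clock: 8.52
eef_pos: [515.7, 8.3, 49.4]
eef_rot: [3.142, -0.0, -0.085]
wrist_force: [-6.3, -0.4, 11.0]
finger_gap: 44.9
```

Contact is felt: +11 N against about -2 N of carried weight. Releasing.

arm_command(
  deltas=[
    {"xyz": [0,0,0],"turn": [0,0,0]},
    {"xyz": [0,0,0],"turn": [0,0,0]},
    {"xyz": [0,0,0],"turn": [0,0,0]},
  ],
  gripper=0.3,
)

```text
clock: 8.9
eef_pos: [515.6, 8.4, 48.4]
eef_rot: [3.142, 0.0, -0.085]
wrist_force: [0.4, 0.4, -0.1]
finger_gap: 65.8
```

arm_command(
  deltas=[
    {"xyz": [0,0,0.02],"turn": [0,0,0]},
    {"xyz": [0,0,0.04],"turn": [0,0,0]},
    {"xyz": [0,0,0.05],"turn": [0,0,0]},
  ],
)

```text
clock: 9.28
eef_pos: [515.1, 8.4, 159.1]
eef_rot: [3.142, 0.002, -0.085]
wrist_force: [0.3, -0.3, 0.1]
finger_gap: 66.0
```

arm_command(
  deltas=[
    {"xyz": [-0.0087,-0.0478,0],"turn": [0,0,-0.0125]},
    {"xyz": [-0.0087,-0.0478,0],"turn": [0,0,-0.0125]},
    {"xyz": [-0.0087,-0.0478,0],"turn": [0,0,-0.0125]},
    {"xyz": [-0.0087,-0.0478,0],"turn": [0,0,-0.0125]},
    {"xyz": [-0.0087,-0.0478,0],"turn": [0,0,-0.0125]},
    {"xyz": [-0.0087,-0.0478,-0.01],"turn": [0,0,-0.0125]},
    {"xyz": [-0.0087,-0.0478,-0.03],"turn": [0,0,-0.0125]},
    {"xyz": [-0.0088,-0.0478,-0.0385],"turn": [0,0,-0.0125]},
    {"xyz": [0,0,0],"turn": [0,0,0]},
    {"xyz": [0,0,0],"turn": [0,0,0]},
  ],
  gripper=0,
)

```text
clock: 10.52
eef_pos: [446.2, -373.8, 80.3]
eef_rot: [-3.142, -0.0, -0.185]
wrist_force: [0.5, 0.5, -0.1]
finger_gap: 93.9
```

Run:
```python
from h import *
st=read_state(); print(st["eef_pos"],st["eef_rot"],st["joints"])
t=cam("top")
cv2.imwrite("pics/t5.png",cv2.resize(t["img"][150:280,260:480],None,fx=3.5,fy=3.5,interpolation=cv2.INTER_CUBIC))
w=cam("wrist"); cv2.imwrite("pics/w5.png",w["img"])
```

```text
[ 446.18786865 -373.76210577   80.30623061] [-3.14157679e+00 -2.28988228e-04 -1.85197867e-01] [-7.60281694e-01  5.12655755e-01  1.55945355e+00  1.57222317e-04
  1.06929983e+00  9.95636927e-01]
```

View pics/t5.png

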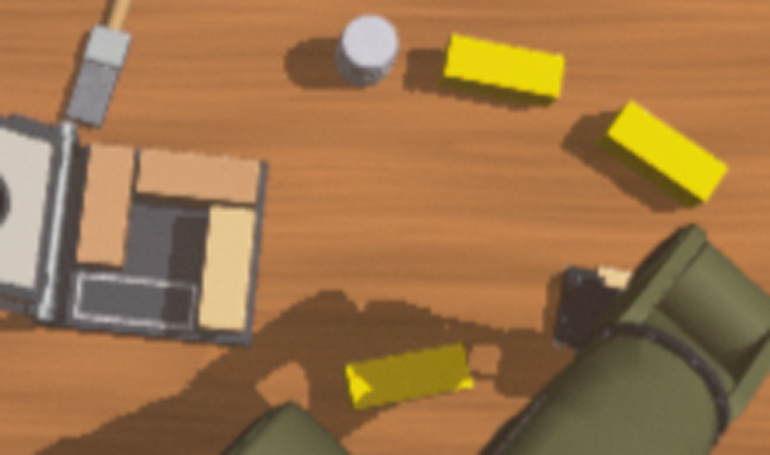

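View pics/w5.png

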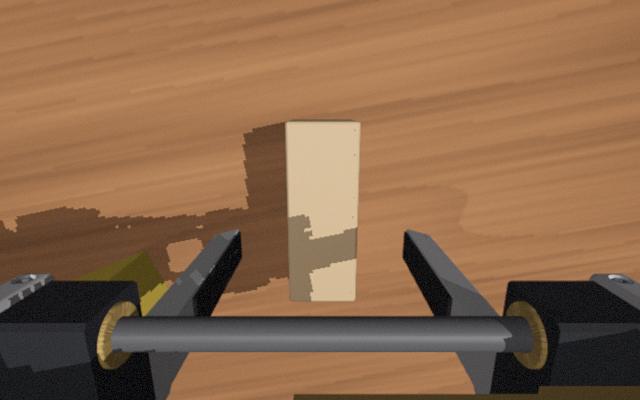

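In the top view the placed brick sits squarely in place_a (228,268). In the wrist view the second brick (323,210) is centred between the open fingers. Descending and gripping.

arm_command(
  deltas=[
    {"xyz": [0,0,-0.02],"turn": [0,0,0]},
    {"xyz": [0,0,-0.02],"turn": [0,0,0]},
    {"xyz": [0,0,-0.0207],"turn": [0,0,0]},
    {"xyz": [0,0,0],"turn": [0,0,0]},
    {"xyz": [0,0,0],"turn": [0,0,0]},
  ],
)

```text
clock: 11.25
eef_pos: [446.7, -374.0, 20.7]
eef_rot: [3.141, -0.002, -0.184]
wrist_force: [-0.6, 0.2, 0.7]
finger_gap: 93.9
```

arm_command(
  deltas=[
    {"xyz": [0,0,0],"turn": [0,0,0]},
    {"xyz": [0,0,0],"turn": [0,0,0]},
    {"xyz": [0,0,0],"turn": [0,0,0]},
    {"xyz": [0,0,0],"turn": [0,0,0]},
    {"xyz": [0,0,0],"turn": [0,0,0]},
    {"xyz": [0,0,0],"turn": [0,0,0]},
    {"xyz": [0,0,0],"turn": [0,0,0]},
  ],
  gripper=1,
  force=25,
)

```text
clock: 12.12
eef_pos: [445.9, -374.0, 19.2]
eef_rot: [-3.142, 0.0, -0.185]
wrist_force: [-0.0, -0.2, 0.2]
finger_gap: 44.9
```

arm_command(
  deltas=[
    {"xyz": [0,0,0.02],"turn": [0,0,0]},
    {"xyz": [0,0,0.05],"turn": [0,0,0]},
    {"xyz": [0,0,0.05],"turn": [0,0,0]},
  ],
)

```text
clock: 12.5
eef_pos: [445.8, -373.9, 141.9]
eef_rot: [3.141, -0.0, -0.185]
wrist_force: [0.4, 0.4, -0.4]
finger_gap: 44.7
```

arm_command(
  deltas=[
    {"xyz": [0.0024,0.0387,0],"turn": [0,0,0.139]},
    {"xyz": [0.0024,0.0387,0],"turn": [0,0,0.139]},
    {"xyz": [0.0024,0.0387,0],"turn": [0,0,0.139]},
    {"xyz": [0.0024,0.0387,0],"turn": [0,0,0.139]},
    {"xyz": [0.0024,0.0387,0],"turn": [0,0,0.139]},
    {"xyz": [0.0024,0.0387,0],"turn": [0,0,0.139]},
    {"xyz": [0.0024,0.0387,0],"turn": [0,0,0.139]},
    {"xyz": [0.0024,0.0387,0],"turn": [0,0,0.139]},
    {"xyz": [0.0024,0.0387,0],"turn": [0,0,0.139]},
    {"xyz": [0.0024,0.0387,0],"turn": [0,0,0.139]},
    {"xyz": [0.0026,0.0387,0],"turn": [0,0,0.139]},
    {"xyz": [0.0026,0.039,0],"turn": [0,0,0.141]},
  ],
)

```text
clock: 14.0
eef_pos: [475.2, 92.0, 140.6]
eef_rot: [3.14, -0.0, 1.489]
wrist_force: [0.3, -1.6, -0.9]
finger_gap: 44.7
```

arm_command(
  deltas=[
    {"xyz": [0,0,0],"turn": [0,0,0]},
    {"xyz": [0,0,0],"turn": [0,0,0]},
  ],
)

```text
clock: 14.25
eef_pos: [475.2, 90.3, 140.0]
eef_rot: [3.141, 0.0, 1.484]
wrist_force: [0.5, -1.6, -0.8]
finger_gap: 44.8
```

Run:
```python
from h import *
w=cam("wrist"); st=read_state(); print(st["clock"],st["eef_pos"],st["eef_rot"],st["wrist_force"],st["finger_gap"],st["joints"])
np.save("w6.npy",w,allow_pickle=True)
cv2.imwrite("pics/w6.png",w["img"])
```

```text
14.3 [475.17243493  89.97243731 139.80374083] [3.14106913e+00 4.61648213e-05 1.48293895e+00] [ 0.40811905  0.34463072 -1.4345057 ] 44.83230872196274 [ 1.11459322e-01  2.34749322e-01  1.79346641e+00 -1.66011666e-04
  1.11287291e+00  1.99390039e-01]
```

View pics/w6.png

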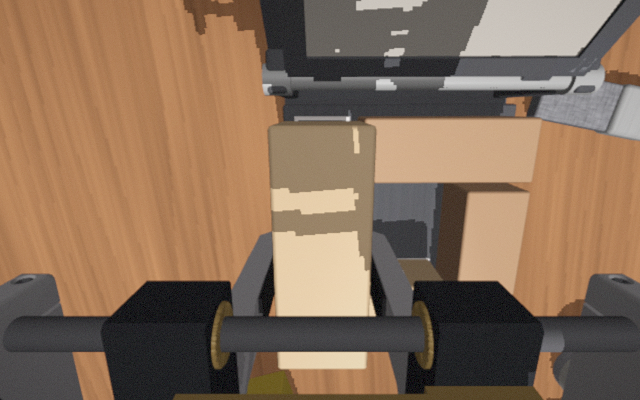

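Wrist view: the outline's far end shows at (322,119), just beyond the brick's front top edge (row ~126). Checking alignment.

Run:
```python
from h import *
w=np.load("w6.npy",allow_pickle=True).item()
p=np.array([475.17,89.97,139.8]); y=1.483; X=np.array([np.cos(y),np.sin(y),0]);Y=np.array([-np.sin(y),np.cos(y),0])
a=onplane(w,[[271,128],[374,128]],p[2]+30.5); print("top edge",(a-p)@X,(a-p)@Y, a)
o=onplane(w,[[293.5,116.5],[351,116.5]],30); print("outline end",o, (o-p)@X,(o-p)@Y)
hsv=cv2.cvtColor(w["img"],cv2.COLOR_BGR2HSV)
print(w["img"][108:134,322].tolist()); print(w["img"][119,285:300].tolist(),w["img"][119,345:356].tolist())
```

```text
top edge [68.46629732 68.45372189] [ 20.84059554 -21.04849989] [[460.41304452 159.99996898 170.3       ]
 [502.1396963  156.31445621 170.3       ]]
outline end [[458.20557217 161.85135982  30.        ]
 [504.83074162 157.73362397  30.        ]] [70.11699823 70.10338403] [ 23.2019021  -23.60474261]
[[67, 63, 63], [63, 61, 61], [60, 56, 57], [60, 58, 57], [67, 65, 65], [62, 57, 59], [61, 61, 59], [67, 66, 63], [118, 120, 126], [144, 147, 153], [150, 152, 159], [150, 152, 157], [100, 103, 105], [70, 84, 99], [69, 89, 107], [68, 92, 107], [63, 86, 105], [87, 108, 127], [91, 121, 142], [99, 128, 150], [103, 131, 152], [105, 132, 155], [107, 136, 156], [106, 133, 156], [106, 135, 155], [103, 131, 153]]
[[58, 56, 53], [60, 56, 56], [61, 58, 59], [61, 56, 57], [66, 63, 63], [62, 58, 57], [63, 59, 61], [61, 56, 57], [69, 70, 68], [115, 115, 120], [143, 145, 151], [152, 152, 159], [153, 154, 159], [150, 149, 155], [145, 147, 153]] [[157, 158, 164], [215, 216, 220], [233, 232, 237], [231, 231, 235], [203, 204, 208], [147, 146, 147], [85, 80, 81], [64, 63, 62], [65, 60, 61], [63, 62, 63], [68, 66, 66]]
```

Aligned: lateral error is about 0.1 mm and the end matches to within about 1 mm. Lowering.

arm_command(
  deltas=[
    {"xyz": [0,0.0005,-0.025],"turn": [0,0,0.001]},
    {"xyz": [0,0,-0.025],"turn": [0,0,0]},
    {"xyz": [0,0,-0.02],"turn": [0,0,0]},
    {"xyz": [0,0,-0.01],"turn": [0,0,0]},
    {"xyz": [0,0,-0.005],"turn": [0,0,0]},
    {"xyz": [0,0,0],"turn": [0,0,0]},
    {"xyz": [0,0,-0.003],"turn": [0,0,0]},
    {"xyz": [0,0,-0.0015],"turn": [0,0,0]},
    {"xyz": [0,0,0],"turn": [0,0,0]},
    {"xyz": [0,0,0],"turn": [0,0,0]},
  ],
)

```text
clock: 15.55
eef_pos: [475.2, 91.2, 49.9]
eef_rot: [3.141, -0.0, 1.486]
wrist_force: [0.4, -0.3, -2.7]
finger_gap: 44.9
```

arm_command(
  deltas=[
    {"xyz": [0,0,-0.0006],"turn": [0,0,0]},
    {"xyz": [0,0,-0.0005],"turn": [0,0,0]},
    {"xyz": [0,0,0],"turn": [0,0,0]},
  ],
)

```text
clock: 15.92
eef_pos: [475.2, 91.2, 49.2]
eef_rot: [3.141, -0.0, 1.486]
wrist_force: [-3.3, 0.1, 6.9]
finger_gap: 44.6
```

Contact again (+7 N). Releasing and backing straight up.

arm_command(
  deltas=[
    {"xyz": [0,0,0],"turn": [0,0,0]},
    {"xyz": [0,0,0],"turn": [0,0,0]},
    {"xyz": [0,0,0],"turn": [0,0,0]},
  ],
  gripper=0.3,
)

```text
clock: 16.3
eef_pos: [475.2, 91.2, 48.6]
eef_rot: [3.142, -0.0, 1.486]
wrist_force: [-0.5, 0.1, 0.9]
finger_gap: 65.1
```

arm_command(
  deltas=[
    {"xyz": [0,0,0.02],"turn": [0,0,0]},
    {"xyz": [0,0,0.04],"turn": [0,0,0]},
    {"xyz": [0,0,0.05],"turn": [0,0,0]},
    {"xyz": [0,-0.01,0.05],"turn": [0,0,0]},
    {"xyz": [0,-0.03,0.05],"turn": [0,0,0]},
    {"xyz": [0,-0.03,0.05],"turn": [0,0,0]},
    {"xyz": [0,-0.03,0.03],"turn": [0,0,0]},
    {"xyz": [0,0,0],"turn": [0,0,0]},
    {"xyz": [0,0,0],"turn": [0,0,0]},
  ],
)

```text
clock: 17.42
eef_pos: [474.9, -8.4, 337.5]
eef_rot: [-3.14, -0.0, 1.486]
wrist_force: [-0.3, -0.3, -0.7]
finger_gap: 65.5
```

Run:
```python
from h import *
w=cam("wrist"); st=read_state(); print(st["clock"],st["eef_pos"],st["eef_rot"],st["joints"])
np.save("w7.npy",w,allow_pickle=True); cv2.imwrite("pics/w7.png",w["img"])
t=cam("top"); s=cam("scene")
np.save("t7.npy",t,allow_pickle=True);np.save("s7.npy",s,allow_pickle=True)
cv2.imwrite("pics/t7.png",cv2.resize(t["img"][150:270,180:360],None,fx=4,fy=4,interpolation=cv2.INTER_CUBIC))
cv2.imwrite("pics/s7.png",cv2.resize(s["img"][130:270,270:430],None,fx=4,fy=4,interpolation=cv2.INTER_CUBIC))
```

```text
17.475 [474.8793667   -8.19658702 337.32700398] [-3.13956777e+00 -1.37979531e-04  1.48628832e+00] [-9.44604426e-02  6.42135763e-02  1.52148566e+00  1.17829997e-04
  1.55791958e+00 -9.95421681e-03]
```

View pics/w7.png

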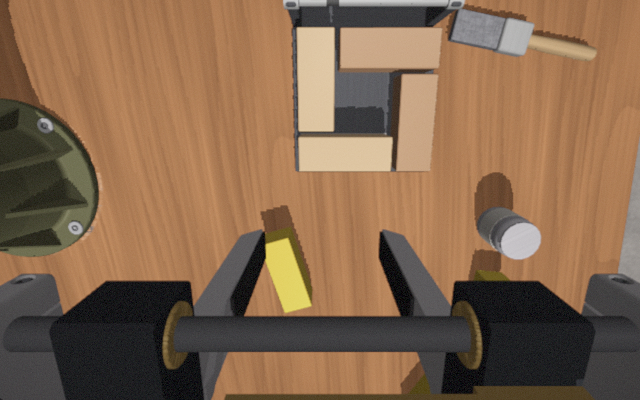

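View pics/s7.png

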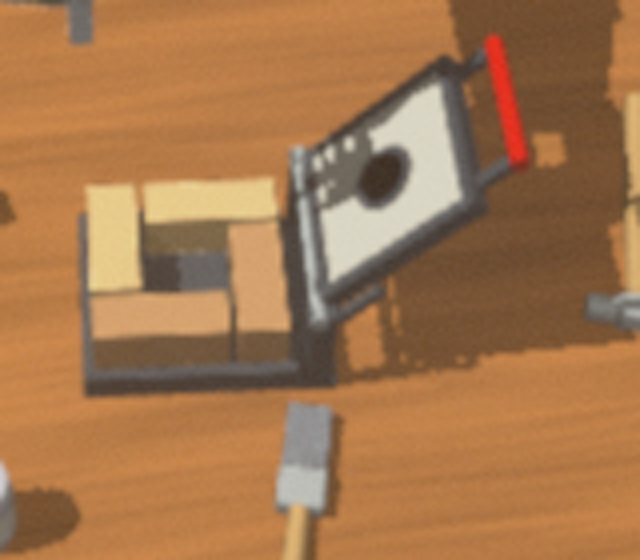

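View pics/t7.png

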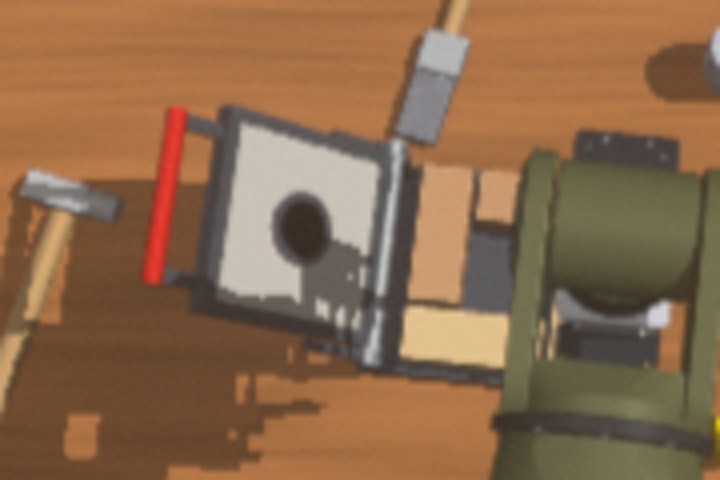

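The pinwheel is complete: wrist-image tops at (316,80), (345,153), (390,48) and (416,122), with even joints. Next I'll check this numerically and locate the bar and hinge.

Run:
```python
from h import *
w=np.load("w7.npy",allow_pickle=True).item();t=np.load("t7.npy",allow_pickle=True).item();s=np.load("s7.npy",allow_pickle=True).item()
O=np.array([536.6,69.7]);y=-.0864;Rh=np.array([[np.cos(y),-np.sin(y)],[np.sin(y),np.cos(y)]])
hsv=cv2.cvtColor(w["img"],cv2.COLOR_BGR2HSV)
for lo,hi in(((16,50,190),(26,125,255)),((8,60,150),(15,140,255))):
  m=cv2.inRange(hsv,lo,hi); m[:, :290]=0; m[:,445:]=0; m[176:]=0
  m=cv2.morphologyEx(m,cv2.MORPH_OPEN,np.ones((3,3)))
  for c in cv2.findContours(m,cv2.RETR_EXTERNAL,cv2.CHAIN_APPROX_NONE)[0]:
    if cv2.contourArea(c)<900: continue
    P=onplane(w,c[:,0,:],80)[:,:2]; r=cv2.minAreaRect(((P-O)@Rh).astype(np.float32)); print("hearth frame",np.round(r[0],1),np.round(r[1],1),round(r[2],1))
# bar
cs=[]
for c in(t,s):
    h=cv2.cvtColor(c["img"],cv2.COLOR_BGR2HSV); m=cv2.inRange(h,(0,150,120),(6,255,255))|cv2.inRange(h,(174,150,120),(180,255,255))
    if c is t: m[:,:200]=0; m[:, 250:]=0
    else: m[:,:380]=0; m[:,420:]=0; m[:130]=0;m[180:]=0
    k=max(cv2.findContours(m,cv2.RETR_EXTERNAL,cv2.CHAIN_APPROX_NONE)[0],key=cv2.contourArea); r=cv2.minAreaRect(k.astype(np.float32)); print(r)
    cs.append(np.array(r[0]))
x,r=tri(t,cs[0],s,cs[1]); print("bar",x,r, "hearth",(x[:2]-O)@Rh)
h=O+Rh@np.array([0,108]); print("hinge",h)
b=Rh@np.array([0,108-222*np.cos(2.32)])+O; print("bar expected",b,100+222*np.sin(2.32))
for c,uv in((t,cs[0]),(s,cs[1])): print(proj(c,[[*b,262.5]]),uv)
hr=onplane(w,[[288,4],[460,4],[374,4]],100); print("rod",(hr[:,:2]-O)@Rh)
```

```text
hearth frame [-26.  -63.3] [117.8  41. ] 0.0
hearth frame [-63.3  25.6] [ 42.8 117.1] 0.5
hearth frame [3.3 1. ] [200.8 182.7] 0.0
((220.69256591796875, 198.52919006347656), (5.54279899597168, 43.863014221191406), 8.61564826965332)
((396.2353210449219, 155.05880737304688), (33.19036102294922, 5.206331729888916), 77.47119140625)
bar [558.36228767 329.1126873  262.46956178] [0.76155655] hearth [ -0.70427003 260.32296   ]
hinge [545.91959483 177.29714286]
bar expected [558.96654482 327.92756921] 262.55538057471585
[[220.91353065 198.3079426 ]] [220.69256592 198.52919006]
[[395.75999354 155.25611056]] [396.23532104 155.05880737]
rod [[-92.47460052 103.52898368]
 [ 95.52704793 103.50872827]
 [  1.57120262 103.51885113]]
```

Bricks are within 0.5 mm of their places. Bar at (558.7, 328.5, 262.5) is within 1.2 mm of the geometry predicted from the hearth. Next: move over the bar.

arm_command(
  deltas=[
    {"xyz": [0.0084,0.0337,0],"turn": [0,0,0.157]},
    {"xyz": [0.0084,0.0337,0],"turn": [0,0,0.157]},
    {"xyz": [0.0084,0.0337,0],"turn": [0,0,0.157]},
    {"xyz": [0.0084,0.0337,0],"turn": [0,0,0.157]},
    {"xyz": [0.0084,0.0337,0],"turn": [0,0,0.157]},
    {"xyz": [0.0084,0.0337,0],"turn": [0,0,0.157]},
    {"xyz": [0.0084,0.0337,0],"turn": [0,0,0.157]},
    {"xyz": [0.0084,0.0337,0],"turn": [0,0,0.157]},
    {"xyz": [0.0084,0.0337,0],"turn": [0,0,0.157]},
    {"xyz": [0.0084,0.0337,0],"turn": [0,0,0.157]},
    {"xyz": [0,0,0],"turn": [0,0,0]},
    {"xyz": [0,0,0],"turn": [0,0,0]},
  ],
  gripper=0.5,
)

```text
clock: 19.08
eef_pos: [558.8, 328.1, 338.0]
eef_rot: [-3.141, -0.001, 3.054]
wrist_force: [0.3, 0.2, 0.1]
finger_gap: 46.8
```

Run:
```python
from h import *
w=cam("wrist"); st=read_state(); print(st["clock"],st["eef_pos"],st["eef_rot"],st["joints"],st["finger_gap"],st["wrist_force"],st["moment"])
np.save("w8.npy",w,allow_pickle=True); cv2.imwrite("pics/w8.png",w["img"])
```

```text
19.125 [558.96992411 327.6652492  338.47414957] [-3.14122555e+00 -2.42947773e-04  3.05395368e+00] [ 4.73761803e-01  4.84661971e-01  9.91512277e-01 -1.82238572e-04
  1.66581950e+00 -1.00941285e+00] 47.047752636829856 [-0.14044761  0.06478794  0.34333072] [ 0.05006299 -0.15964712 -0.05881794]
```

View pics/w8.png

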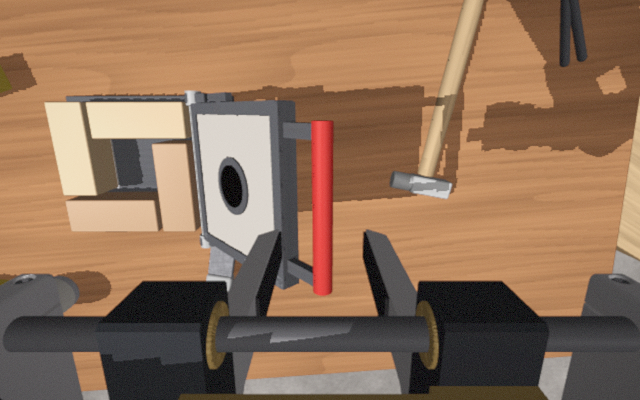

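The bar spans (322,122) to (323,294), centred between the fingertips (columns 280 and 364) with its ends clear of them. Checking the bar centre from this view.

Run:
```python
from h import *
w=np.load("w8.npy",allow_pickle=True).item()
p=onplane(w,[[321.5,122],[322.5,293]],262.5); print(p,p.mean(0),np.linalg.norm(p[0]-p[1]))
```

```text
[[491.93690597 333.32503762 262.5       ]
 [628.87540749 322.0167167  262.5       ]] [560.40615673 327.67087716 262.5       ] 137.4046262687121
```

arm_command(
  deltas=[
    {"xyz": [0.0005,0,-0.025],"turn": [0,0,0]},
    {"xyz": [0,0,-0.025],"turn": [0,0,0]},
    {"xyz": [0,0,-0.02],"turn": [0,0,0]},
    {"xyz": [0,0,-0.012],"turn": [0,0,0]},
    {"xyz": [0,0,0],"turn": [0,0,0]},
    {"xyz": [0,0,0],"turn": [0,0,0]},
  ],
)

```text
clock: 19.88
eef_pos: [559.9, 328.1, 257.7]
eef_rot: [3.141, 0.001, 3.055]
wrist_force: [0.4, -0.4, 0.6]
finger_gap: 47.3
```

arm_command(
  deltas=[
    {"xyz": [0,0,0],"turn": [0,0,0]},
    {"xyz": [0,0,0],"turn": [0,0,0]},
    {"xyz": [0,0,0],"turn": [0,0,0]},
    {"xyz": [0,0,0],"turn": [0,0,0]},
    {"xyz": [0,0,0],"turn": [0,0,0]},
    {"xyz": [0,0,0],"turn": [0,0,0]},
  ],
  gripper=1,
  force=15,
)

```text
clock: 20.62
eef_pos: [559.6, 328.2, 256.7]
eef_rot: [3.142, 0.0, 3.056]
wrist_force: [0.5, -0.2, 1.1]
finger_gap: 15.4
```

Run:
```python
import numpy as np
th=np.linspace(2.32,1.571,15); y=-222*np.cos(th); z=222*np.sin(th)
u=np.array([.0863,.9963])
for i in range(14):
    dy=y[i+1]-y[i]; print(i,th[i+1].round(3),(u*dy).round(1),(z[i+1]-z[i]).round(1))
print(y[-1]-y[0],z[-1]-z[0],u*(y[-1]-y[0]))
```

```text
0 2.266 [-0.8 -8.9] 7.9
1 2.213 [-0.8 -9.3] 7.4
2 2.16 [-0.8 -9.7] 6.9
3 2.106 [ -0.9 -10. ] 6.3
4 2.052 [ -0.9 -10.3] 5.8
5 1.999 [ -0.9 -10.6] 5.2
6 1.946 [ -0.9 -10.9] 4.6
7 1.892 [ -1.  -11.1] 4.0
8 1.838 [ -1.  -11.3] 3.4
9 1.785 [ -1.  -11.5] 2.8
10 1.732 [ -1.  -11.6] 2.2
11 1.678 [ -1.  -11.7] 1.6
12 1.624 [ -1.  -11.8] 1.0
13 1.571 [ -1.  -11.8] 0.3
-151.1491900213675 59.444614820696216 [ -13.0441751  -150.58993802]
```

arm_command(
  deltas=[
    {"xyz": [-0.0008,-0.0089,0.0079],"turn": [0,0,0]},
    {"xyz": [-0.0008,-0.0093,0.0074],"turn": [0,0,0]},
    {"xyz": [-0.0008,-0.0097,0.0069],"turn": [0,0,0]},
    {"xyz": [-0.0009,-0.01,0.0063],"turn": [0,0,0]},
    {"xyz": [0,0,0],"turn": [0,0,0]},
  ],
)

```text
clock: 21.25
eef_pos: [556.3, 290.0, 286.4]
eef_rot: [3.14, 0.001, 3.055]
wrist_force: [-1.3, 6.2, 6.3]
finger_gap: 15.8
```

A small outward (radial) push of about 8 N, so the path is slightly inside the arc. I'll ease it by about 1 mm and continue.

arm_command(
  deltas=[
    {"xyz": [-0.0009,-0.01,0.0067],"turn": [0,0,0]},
    {"xyz": [-0.0009,-0.0103,0.006],"turn": [0,0,0]},
    {"xyz": [-0.0009,-0.0109,0.0048],"turn": [0,0,0]},
    {"xyz": [-0.001,-0.0111,0.004],"turn": [0,0,0]},
    {"xyz": [-0.001,-0.0113,0.0034],"turn": [0,0,0]},
    {"xyz": [0,0,0],"turn": [0,0,0]},
  ],
)

```text
clock: 22.0
eef_pos: [551.6, 235.8, 310.3]
eef_rot: [-3.141, -0.0, 3.055]
wrist_force: [-1.2, 1.4, 2.2]
finger_gap: 15.6
```

arm_command(
  deltas=[
    {"xyz": [-0.001,-0.0115,0.0028],"turn": [0,0,0]},
    {"xyz": [-0.001,-0.0116,0.0022],"turn": [0,0,0]},
    {"xyz": [-0.001,-0.0117,0.0014],"turn": [0,0,0]},
    {"xyz": [-0.001,-0.0118,0.0008],"turn": [0,0,0]},
    {"xyz": [-0.001,-0.0115,0.0002],"turn": [0,0,0]},
    {"xyz": [0,0,0],"turn": [0,0,0]},
    {"xyz": [0,0,0],"turn": [0,0,0]},
    {"xyz": [0,0,0],"turn": [0,0,0]},
  ],
)

```text
clock: 23.0
eef_pos: [546.6, 178.8, 317.5]
eef_rot: [-3.141, 0.0, 3.056]
wrist_force: [-1.7, -0.0, 1.6]
finger_gap: 15.4
```

Run:
```python
from h import *
w=cam("wrist"); st=read_state(); print(st["clock"],st["eef_pos"],st["eef_rot"],st["joints"],st["finger_gap"],st["wrist_force"],st["moment"])
cv2.imwrite("pics/w9.png",w["img"]); s=cam("scene"); t=cam("top")
np.save("w9.npy",w,allow_pickle=True); np.save("s9.npy",s,allow_pickle=True);np.save("t9.npy",t,allow_pickle=True)
cv2.imwrite("pics/s9.png",cv2.resize(s["img"][80:270,230:430],None,fx=3,fy=3,interpolation=cv2.INTER_CUBIC))
cv2.imwrite("pics/t9.png",cv2.resize(t["img"][130:290,200:400],None,fx=3.5,fy=3.5,interpolation=cv2.INTER_CUBIC))
```

```text
23.05 [546.67463451 178.822641   317.49140293] [-3.14154172e+00  1.72725577e-04  3.05618222e+00] [ 2.52511208e-01  3.04698217e-01  1.28361896e+00 -1.05336398e-04
  1.55312940e+00 -1.23287283e+00] 15.596430587359396 [-2.04339489 -0.28999496  2.46729855] [0.01436657 0.22521963 0.00043695]
```

View pics/w9.png

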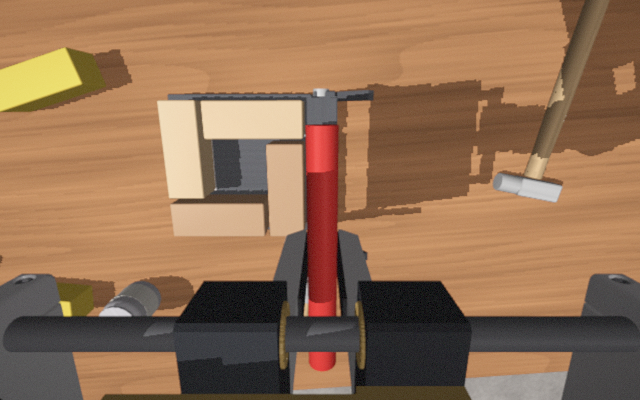

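View pics/s9.png

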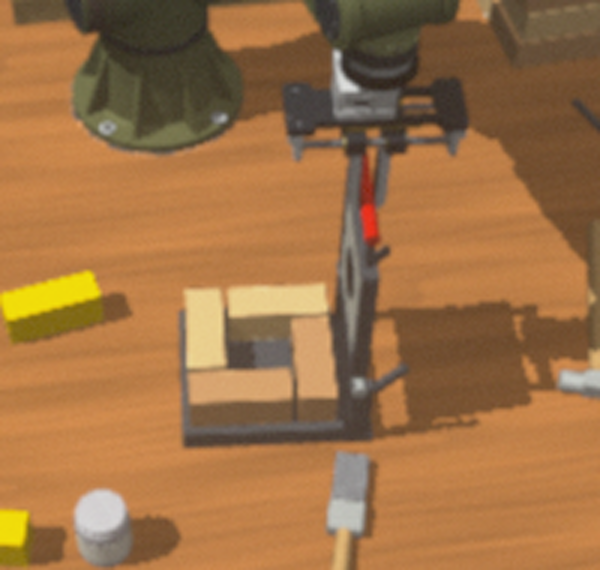

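View pics/t9.png

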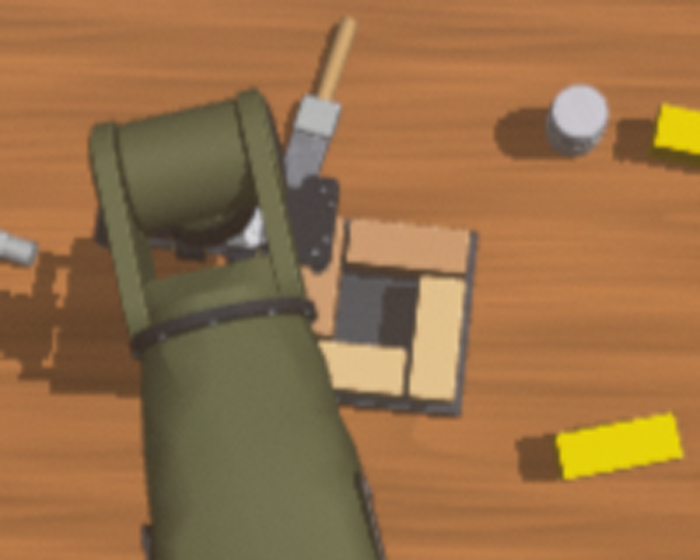

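The lid appears upright. Wrist view: bar along column 322 (far end at row 125), with the hinge rod end at (321,92). I'll compare the two in the hearth frame.

Run:
```python
from h import *
w=np.load("w9.npy",allow_pickle=True).item()
O=np.array([536.6,69.7]);y=-.0864;Rh=np.array([[np.cos(y),-np.sin(y)],[np.sin(y),np.cos(y)]])
hsv=cv2.cvtColor(w["img"],cv2.COLOR_BGR2HSV)
m=cv2.inRange(hsv,(0,150,60),(6,255,255))|cv2.inRange(hsv,(174,150,60),(180,255,255)); 
for r in(130,150,170,200): 
    xs=np.where(m[r,290:350])[0]+290; p=onplane(w,[[(xs.min()+xs.max())/2,r]],322); print(r,xs.min(),xs.max(),(p[:,:2]-O)@Rh)
print(w["img"][90:100:3,308:336].mean(2).astype(int).tolist())
p=onplane(w,[[320.5,93]],100);print("rod",(p[:,:2]-O)@Rh)
p=onplane(w,[[166,102],[166,195],[302,137]],80);print((p[:,:2]-O)@Rh)
print("tcp",(read_state()["eef_pos"][:2]-O)@Rh)
cv2.imwrite("pics/w9z.png",cv2.resize(w["img"][70:150,270:390],None,fx=6,fy=6,interpolation=cv2.INTER_CUBIC))
```

```text
130 305 338 [[-65.62107903 108.98305454]]
150 306 337 [[-55.98280504 108.98085129]]
170 306 337 [[-46.03710143 108.97857777]]
200 307 337 [[-30.50911838 109.2307091 ]]
[[150, 150, 151, 150, 152, 165, 181, 182, 199, 217, 220, 217, 211, 205, 202, 191, 180, 163, 131, 96, 90, 109, 113, 115, 117, 113, 118, 131], [87, 77, 82, 82, 97, 120, 112, 104, 123, 202, 221, 219, 212, 207, 202, 191, 167, 126, 107, 107, 106, 105, 110, 107, 107, 106, 91, 58], [111, 109, 102, 82, 70, 79, 84, 76, 87, 139, 160, 160, 160, 156, 148, 145, 133, 113, 108, 110, 108, 110, 104, 108, 105, 112, 104, 96], [108, 105, 109, 109, 105, 108, 109, 108, 109, 109, 110, 103, 106, 107, 106, 105, 106, 110, 107, 109, 107, 108, 108, 108, 107, 109, 112, 109]]
rod [[-92.60367991 107.79495083]]
[[-83.40467198 -73.67927161]
 [ 29.36548899 -87.51566743]
 [-42.87645538  85.36109882]]
tcp [  0.60665468 109.52902073]
```

View pics/w9z.png

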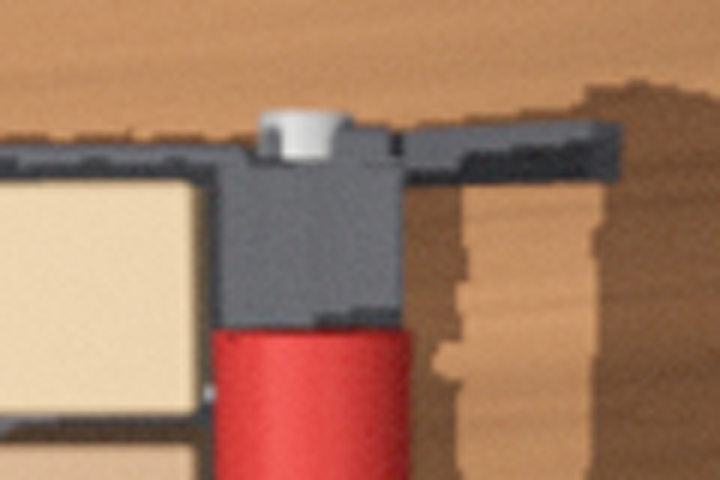

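The bar sits at hearth y 109.0–109.5 against a hinge line at 107.8–108.0, about 0.005 rad short of upright. Nudging 1.2 mm and firming the grip.

arm_command(
  deltas=[
    {"xyz": [-0.0001,-0.0012,0],"turn": [0,0,0]},
    {"xyz": [0,0,0],"turn": [0,0,0]},
    {"xyz": [0,0,0],"turn": [0,0,0]},
    {"xyz": [0,0,0],"turn": [0,0,0]},
    {"xyz": [0,0,0],"turn": [0,0,0]},
    {"xyz": [0,0,0],"turn": [0,0,0]},
  ],
  gripper=1,
  force=25,
)

```text
clock: 23.9
eef_pos: [546.5, 177.4, 317.5]
eef_rot: [3.142, 0.0, 3.056]
wrist_force: [-2.4, 0.0, 2.6]
finger_gap: 15.5
```

Run:
```python
from h import *
w=cam("wrist"); st=read_state(); print(st["clock"],st["eef_pos"],st["finger_gap"],st["wrist_force"],abs(st["qd"]).max())
O=np.array([536.6,69.7]);y=-.0864;Rh=np.array([[np.cos(y),-np.sin(y)],[np.sin(y),np.cos(y)]])
hsv=cv2.cvtColor(w["img"],cv2.COLOR_BGR2HSV)
m=cv2.inRange(hsv,(0,150,60),(6,255,255))|cv2.inRange(hsv,(174,150,60),(180,255,255)); 
for r in(130,150,170,200): 
    xs=np.where(m[r,290:350])[0]+290; p=onplane(w,[[(xs.min()+xs.max())/2,r]],322); print(r,xs.min(),xs.max(),(p[:,:2]-O)@Rh)
g=w["img"][90,300:345].mean(1); xs=np.where(g>175)[0]+300; p=onplane(w,[[318,93],[(315+324)/2,93]],100); print(xs.min(),xs.max(),(p[:,:2]-O)@Rh)
print("tcp",(st["eef_pos"][:2]-O)@Rh)
cv2.imwrite("pics/w10.png",w["img"])
s=cam("scene");cv2.imwrite("pics/s10.png",s["img"])
```

```text
23.95 [546.52158054 177.37021159 317.48087879] 15.133379035104696 [-2.22305388  0.70760352  2.52997989] 0.0017895801440121284
130 305 338 [[-65.6040373 107.5475512]]
150 305 337 [[-55.96486898 107.29611718]]
170 306 337 [[-46.0181034  107.53584408]]
200 307 337 [[-30.48864759 107.78226773]]
315 325 [[-92.6018728  103.62579094]
 [-92.60140779 105.28931166]]
tcp [  0.59343492 108.12474305]
```

View pics/s10.png

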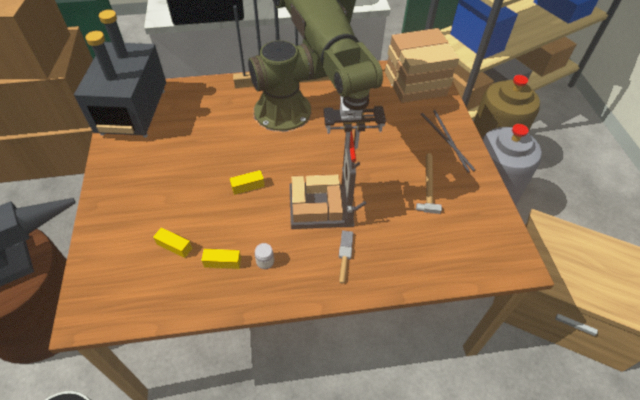

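```bash
python3 -c "
from cell import *
print(sign_off())"
```

```text
the job is handed in; nothing more can be done
None
```

Both firebricks are set down flat in their outlined places and released. The lid is standing upright, still gripped by its red bar. I handed the job in at about 24 s; sign-off gave no verdict.

- **Bricks:** each was lowered until the wrist felt contact (11 N and 7 N), then released. The wrist camera put their centres within about 0.6 mm of place_a and place_b, and both square to the outlines within 0.5°. That script's check of the two fixed bricks failed, because its mask merged them into one blob.
- **Lid:** I swung it up along its arc with the tool pointing down; peak force at the readings was about 9 N. The last readings put the gripper at hearth y 108.1 mm and the bar at 107.3–107.8 mm, with the hinge line at 108.0 mm. That is within about 0.004 rad of the balance point. The grip was set to 25 N and the arm was still, with about 3 N left at the wrist.
- **Disagreement:** my last reading of the hinge rod (103.6–105.3 mm) did not match 108 mm. I put this down to using only its bright, shaded edge. An earlier reading of its end cap gave 107.8 mm, and the swing from the measured start of the arc also agrees with 108 mm.
- **Bystanders:** the hammer, flux tin and brush look unmoved in the final picture; I judged this by eye, not by measurement.

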